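Spin the rinsed salad spinner dry and brake it

ROBOT

A 6-joint arm with a two-finger parallel gripper is mounted at the origin on a cart in front of the work surface, level with it; the furniture and walls round the work are solid. World frame = base frame: x ahead of the robot, y to its left, z up, the work surface at z = 0. Lengths are in m, angles in rad, forces in N, time in s.
With the tool pointing down it reaches from about 0.275 to 0.725 m from the base axis. Payload 15.9 kg.
Tool frame: the origin (TCP) lies between the finger pads; the fingertips stand 19 mm ahead of it and the grasp point (between the pads) is the TCP; z points along the fingers, y is the line along which they close (so a half turn about z gives the same grasp; the last joint's range is limited). The gripper opens to 85 mm and grips with 20 to 120 N. Pads are 22 mm wide; open, the fingers measure 114 mm over their backs; the gripper's body (76 mm by 85 mm) begins 54 mm behind the grasp point. The pads swing forward as they close: fully open they stand 13 mm farther back than shut.
Start: joints at [0, 0.213, -0.034, 1.323, 0, 1.571], TCP at [0.5, -0, 0.25] pointing down, gripper open.
Joint ranges: [-2.98, 2.98], [-0.74, 1.72], [-1.14, 1.35], [-2.1, 2.04], [-1.57, 1.44], [-3.14, 3.14]. Speed limits (rad/s): [1.89, 1.89, 2.39, 2.57, 3.14, 3.14].

INTERFACE

Orientations are given as a unit quaternion [w, x, y, z].
In Python, from bench import arm gives the robot as it stands.
- The arm moves only by the tool jog_arm, never from a script. Its argument "deltas" is a list of rows, each a list of 5 numbers: the shift along the tool's x, y, z in cm, then the turn about the tool's z in degrees, then the opening, from 0 (shut) to 1 (fully open). In form: [[x, y, z, twist, jaw], ...]. A call has 1 to 12 rows; each row shifts and turns the commanded pose from where the row before left it, along the tool's axes as they then stand; what a row does not reach is not made up. A row lasts 1/8 s, in which the tool goes at most 62.5 mm and 10.7 degrees, less where a joint would pass 70% of its speed; a pose out of reach is approached as far as the arm can. A call is refused whole if a number of a shift passes 6.25 or a number of a turn 10.7, either way. A call with a gripper value outside its range is refused whole. The fingers move at their own pace and stop on an object; the grip force is fixed at half the most. Time passes only in rows, so rows that do not move let the fingers close. It gives the time, the measured TCP pose, the force, the opening and the grip force at its end, in the units of the state.
- arm.read_state(): the state, without advancing time (a new reading comes with each control period).
- arm.camera(name): name is "scene" or "side" or "wrist"; returns a dict with "img" (480x640x3 uint8, red, green, blue), "range_z" (480x640 float32, m along the optical axis (not along the pixel's ray), 0 where there is no reading), "mtx" (3x3 intrinsics, pixels), "distortion" ([k1, k2, p1, p2, k3] as OpenCV has them; the pictures are not rectified), "rvec" (rotation vector, rad) and "tvec" (3), from world to camera coordinates, as OpenCV has them. Camera axes: x right, y down, z forward; pixel columns grow to the right and rows downward; lengths in m; the calibration is good to about 2 mm. A picture is of the moment at which its call begins.
- arm.close_job(): hands the job in; it is judged then, once.
The state is a dict: "time_s": time; "joint_pos": joint angles; "qd": joint speeds; "tau": joint torques, N m; "tcp_pos": TCP position; "tool_rot": TCP orientation; "contact_force": force on the tool from outside, world axes, zero at the start; "moment": the same for the moment, N m; "width": finger opening in m; "grasp_force": force on a finger pad.
Only numpy, scipy, OpenCV 4.12 (cv2) and the standard library are available. Lean on these libraries where they do the work, as an engineer would, in place of code of your own. Each camera call takes 0.05 s, during which the arm holds its last target. There are 200 camera calls.

TASK

The salad spinner's basket has just been rinsed: spin it dry. Press the big green pump knob in the middle of its lid all the way down and let it spring back up, then press the small black brake button near the edge of the lid all the way down and let that come up too. Leave the red kitchen timer and the jam jar beside it where they stand.

Things in the scene. Friction and masses are not known exactly. Their poses are not given: they have to be found in the camera images.
- pump_top (a point): Top centre of the green mushroom knob (54 mm wide, flat top 40 mm) in the middle of the white lid (206 mm wide, top face at z 118 mm) of a clear salad spinner fixed to the worktop. Up: z 152 mm. Slides straight down 24 mm to a hard stop (z 128 mm); the spring resists with 3 N at first, 9 N at the stop, and lifts it when let go. Grey collar round it: 68 mm wide, 4 mm high.
- brake_top (a point): Top centre of the black brake button, a 26 mm wide cylinder on the same lid, 68 mm from the knob's middle in any direction (the spinner may be turned). Up: z 134 mm, 16 mm above the lid. Slides straight down 10 mm to a hard stop (z 124 mm); the spring resists with 2.4 N at first, 7.2 N at the stop, and lifts it when let go. Grey collar: 37 mm wide, 3 mm high.
- kitchen_timer: Bystander: round red mechanical kitchen timer, 66 mm across and 69 mm high, standing loose beside the spinner; origin at the centre of its underside, z up.
- jam_jar: Bystander: jam jar with a red and white striped lid, 71 mm across and 89 mm high, standing loose beside the spinner; origin at the centre of its underside, z up.
Things that resemble listed ones, but are neither listed nor needed, are in the scene too. Leave any orange look-alike of the part that bears pump_top alone.

How it is judged:
By the outcome, as a careful person would: the job done as asked, in the order asked, and still so for the second after the job is handed in, with the robot touching nothing.
It also fails if it takes over 32 s, if anything falls off the work surface, if the arm or the gripper's body presses on something with over 40 N, if the wrist force passes 120 N, or if a joint passes its speed limit or range.

## Working session

There is one attempt and no reset: what is moved stays moved. The work goes in short steps, Python scripts to look and compute and a tool call to move; the robot and the scene stay as the last step left them, time stands still between calls to the robot, and variables do not carry over. Pictures are saved under pics/ and viewed, at most 10 in all, crops included, and the job is handed in when it is done.

Besides the shell and the picture viewer there is one more tool, called after ">>>" by a JSON object that holds its "name" and its "arguments", one argument or row to a line. jog_arm: Moves the arm, as the interface text tells. Its arguments: {"type":"object","properties":{"deltas":{"type":"array"}},"required":["deltas"]}

```bash
mkdir -p pics
cat > h.py <<'E'
import numpy as np, cv2
from bench import arm
def cam(n,f=None):
    c=arm.camera(n)
    if f: cv2.imwrite('pics/'+f,c['img'][:,:,::-1])
    return c
def cloud(c):
    h,w=c['range_z'].shape
    u,v=np.meshgrid(np.arange(w),np.arange(h))
    p=cv2.undistortPoints(np.stack([u,v],-1).reshape(-1,1,2).astype(np.float64),c['mtx'],c['distortion']).reshape(h,w,2)
    z=c['range_z'].astype(float)
    P=np.dstack([p[...,0]*z,p[...,1]*z,z])
    R=cv2.Rodrigues(np.array(c['rvec'],float))[0]
    W=(P-np.array(c['tvec']).reshape(3))@R
    W[z==0]=np.nan
    return W
E
python3 - <<'E'
from h import *
c=cam('scene','s1.png'); np.savez('s1.npz',W=cloud(c),img=c['img'])
c=cam('wrist','w1.png'); np.savez('w1.npz',W=cloud(c),img=c['img'])
s=arm.read_state(); print(s['time_s'],s['tcp_pos'],s['tool_rot'],s['contact_force'])
E
```

```text
0.1 [ 4.99725338e-01 -1.86716448e-06  2.49877018e-01] [-3.52217730e-04  7.07118333e-01  7.07095057e-01 -3.45670530e-04] [0.22031471 0.31549013 0.10255186]
```

View pics/s1.png

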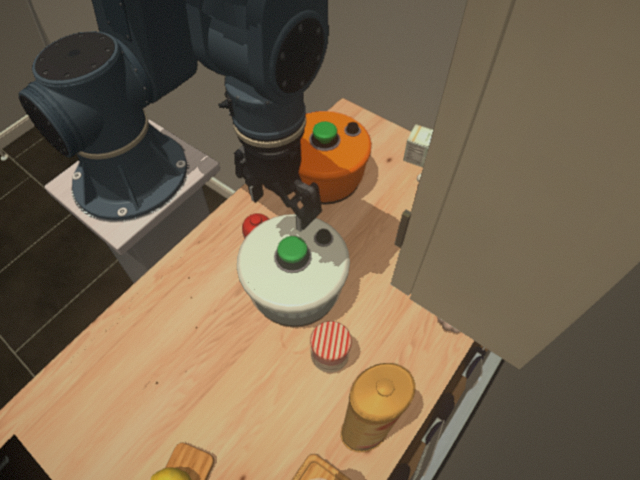

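View pics/w1.png

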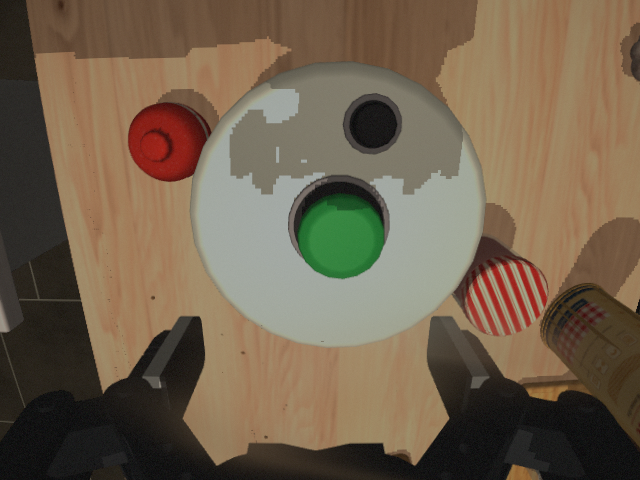

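Both views show our white-lidded spinner. In the wrist view the green knob is at about (342,235) and the brake at (373,124), with the timer at (168,142) and the jar at (505,295). The orange spinner is the decoy, and a cabinet overhangs the far side.

Run:
```python
from h import *
d=np.load('w1.npz');W=d['W'];im=d['img'].astype(int);r,g,b=im[...,0],im[...,1],im[...,2];z=W[...,2]
def rep(n,m):
    p=W[m]; 
    if len(p)==0: print(n,0);return
    xy=p[:,:2].astype(np.float32);c,rad=cv2.minEnclosingCircle(xy)
    print(n,len(p),'med',np.median(p,0).round(4),'circ',np.round(c,4),round(rad,4))
rep('knobtop',(g>r+40)&(g>b+40)&(abs(z-.152)<.003))
u,v=np.meshgrid(np.arange(640),np.arange(480))
rep('brake',(abs(z-.134)<.003)&(np.hypot(u-373,v-124)<32))
rep('lid',(abs(z-.118)<.003)&(v<350))
rep('timer',(np.hypot(u-168,v-142)<45)&(z>.03))
rep('jar',(np.hypot(u-505,v-295)<45)&(z>.08))
W=np.load('s1.npz')['W']
for p in [(420,100),(405,270),(520,360),(415,290),(600,250),(470,50)]: print(p,W[p[1],p[0]].round(3))
```

```text
knobtop 4850 med [0.5146 0.0074 0.151 ] circ [0.5145 0.0063] 0.0254
brake 1470 med [0.5339 0.0709 0.1332] circ [0.5341 0.0707] 0.0129
lid 53358 med [0.5102 0.0205 0.1173] circ [0.5144 0.0063] 0.0988
timer 5222 med [0.3847 0.055  0.0561] circ [0.3903 0.0561] 0.0439
jar 5221 med [ 0.6527 -0.0643  0.0878] circ [ 0.6552 -0.0677] 0.0356
(420, 100) [0.472 0.541 0.102]
(405, 270) [ 0.76  -0.134  0.522]
(520, 360) [ 0.864 -0.135  0.502]
(415, 290) [ 0.772 -0.134  0.505]
(600, 250) [ 0.851 -0.133  0.637]
(470, 50) [ 0.758 -0.133  0.707]
```

>>> {"name": "jog_arm", "arguments": {
  "deltas": [
    [0.67,1.48,0,0,0],
    [0,0,1.5,0,0],
    [0,0,2,0,0],
    [0,0,2,0,0],
    [0,0,1.4,0,0],
    [0,0,0,0,0],
    [0,0,0,0,0]
  ]
}}

```text
time_s: 0.98
tcp_pos: [0.5149, 0.0067, 0.1818]
tool_rot: [0.0, 0.707, 0.707, 0.0]
contact_force: [0.3, 0.7, 0.5]
width: -0.0004
grasp_force: 0.0
```

>>> {"name": "jog_arm", "arguments": {
  "deltas": [
    [0,0,1,0,0],
    [0,0,0.8,0,0],
    [0,0,0.7,0,0],
    [0,0,0.5,0,0],
    [0,0,0.3,0,0],
    [0,0,0,0,0]
  ]
}}

```text
time_s: 1.72
tcp_pos: [0.5154, 0.0067, 0.1484]
tool_rot: [0.0, 0.707, 0.707, 0.0]
contact_force: [1.2, -0.7, 7.7]
width: 0.0002
grasp_force: 4.1
```

>>> {"name": "jog_arm", "arguments": {
  "deltas": [
    [0,0,0.2,0,0],
    [0,0,0.2,0,0],
    [0,0,0,0,0]
  ]
}}

```text
time_s: 2.1
tcp_pos: [0.5158, 0.0067, 0.1467]
tool_rot: [0.001, 0.707, 0.707, 0.001]
contact_force: [-9.3, -0.2, 41.0]
width: 0.0001
grasp_force: 20.5
```

The knob is on its stop: force rose to 41 N. I'll let it spring back, then move over the brake.

>>> {"name": "jog_arm", "arguments": {
  "deltas": [
    [0,0,-1,0,0],
    [0,0,-2,0,0],
    [0,0,-1.5,0,0],
    [0,0,0,0,0],
    [3.2,0.95,0,0,0],
    [3.2,0.95,0,0,0],
    [0,0,0,0,0],
    [0,0,0,0,0]
  ]
}}

```text
time_s: 3.1
tcp_pos: [0.5333, 0.0704, 0.1885]
tool_rot: [-0.0, 0.707, 0.707, -0.001]
contact_force: [0.5, 0.0, 0.1]
width: -0.0001
grasp_force: 0.0
```

Run:
```python
from h import *
c=cam('wrist','w2.png');W=cloud(c);im=c['img'].astype(int);r,g,b=im[...,0],im[...,1],im[...,2]
m=(g>r+40)&(g>b+40)&(W[...,2]>.12);p=W[m];print(len(p),np.median(p,0),np.nanmax(p[:,2]))
cam('scene','s2.png')
s=arm.read_state(); print(s['time_s'],s['tcp_pos'],s['contact_force'])
```

```text
313 [ 5.32943328e-01 -3.56841418e-04  1.51065083e-01] 0.15258255708651064
3.2 [0.53344575 0.07006727 0.18893264] [ 0.1250271  -0.07400616  0.55782455]
```

View pics/s2.png

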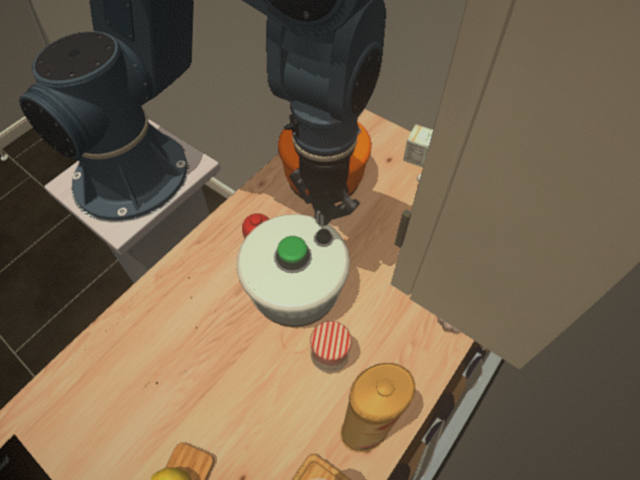

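The knob is back up at z 0.151 (pixel 292,250), and the fingers are over the brake (pixel 323,237).

>>> {"name": "jog_arm", "arguments": {
  "deltas": [
    [0,0,1.5,0,0],
    [0,0,1.2,0,0],
    [0,0,0.8,0,0],
    [0,0,0.5,0,0],
    [0,0,0.4,0,0],
    [0,0,0.2,0,0],
    [0,0,0,0,0]
  ]
}}

```text
time_s: 4.08
tcp_pos: [0.5336, 0.0706, 0.1434]
tool_rot: [0.0, 0.707, 0.707, -0.0]
contact_force: [-5.5, -1.9, 6.3]
width: 0.0005
grasp_force: 3.4
```

>>> {"name": "jog_arm", "arguments": {
  "deltas": [
    [0,0,0.2,0,0],
    [0,0,0.1,0,0],
    [0,0,0,0,0]
  ]
}}

```text
time_s: 4.45
tcp_pos: [0.5339, 0.0706, 0.1426]
tool_rot: [0.001, 0.707, 0.707, 0.001]
contact_force: [-16.6, -2.4, 38.6]
width: 0.0001
grasp_force: 19.4
```

The brake is on its stop (39 N). Next I'll retreat and check.

>>> {"name": "jog_arm", "arguments": {
  "deltas": [
    [0,0,-1,0,0],
    [0,0,-2,0,0],
    [0,0,-3,0,0],
    [0,0,-5,0,0],
    [-3.2,-3,0,0,0],
    [-3.2,-3,0,0,0],
    [0,0,0,0,0],
    [0,0,0,0,0]
  ]
}}

```text
time_s: 5.45
tcp_pos: [0.4743, 0.0068, 0.2505]
tool_rot: [0.0, 0.707, 0.707, 0.0]
contact_force: [0.1, 0.2, -0.4]
width: -0.0002
grasp_force: 0.0
```

Run:
```python
from h import *
c=cam('wrist','w3.png');W=cloud(c);im=c['img'].astype(int);r,g,b=im[...,0],im[...,1],im[...,2];z=W[...,2]
p=W[(g>r+40)&(g>b+40)&(z>.12)];print(len(p),np.median(p,0))
m=np.hypot(W[...,0]-.534,W[...,1]-.0708)<.009;print('brake',m.sum(),np.median(W[m],0))
for n,x,y in(('timer',.39,.056),('jar',.6552,-.0677)):
    p=W[(np.hypot(W[...,0]-x,W[...,1]-y)<.06)&(r>g+60)&(z>.03)];print(n,len(p),np.median(p,0) if len(p) else 0)
```

```text
5187 [0.51379811 0.00789514 0.15092504]
brake 729 [0.53396308 0.07097412 0.13327816]
timer 4309 [0.38076992 0.05442102 0.05608079]
jar 2289 [ 0.65435066 -0.06498338  0.08782075]
```

View pics/w3.png

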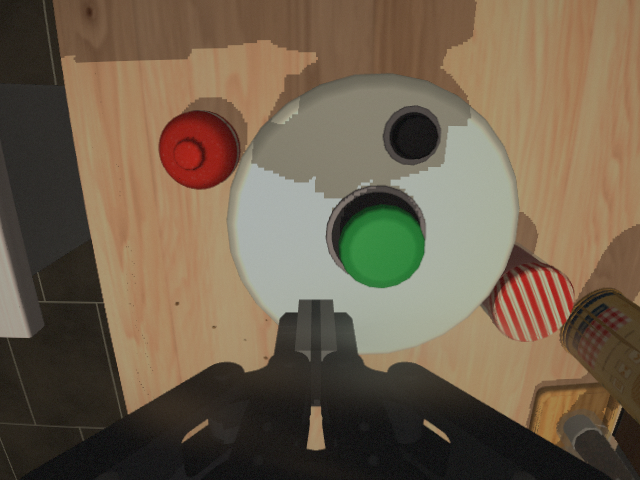

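The wrist view shows the knob (383,245) and brake (415,135) both back up. The timer (198,150) and jar (532,300) are where they were.

```bash
python3 -c "
from bench import arm
print(arm.close_job())"
```

```text
the job is handed in; nothing more can be done
None
```

I pressed the green pump knob and then the black brake button to their stops, both sprang back up, the timer and jar stayed where they were, and the job is handed in.

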